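Sort the spice tins into their lanes, fit the pinned lid and latch the box

ROBOT

A 6-joint arm with a two-finger parallel gripper is mounted at the origin on the work surface. World frame = base frame: x ahead of the robot, y to its left, z up, the work surface at z = 0. Lengths are in m, angles in degrees, forces in N, time in s.
With the tool pointing down it reaches from about 0.25 to 0.725 m from the base axis. Payload 9.7 kg.
Tool frame: the origin (TCP) lies midway between the tips of the shut fingers; the grasp point (between the pads) lies 19 mm behind it (r.grip_point_offset is the distance from the TCP to the grasp point, in m); z points along the fingers, x is the direction in which the jaws open and shut, and the axes are right-handed (so a half turn about z gives the same grasp; the last joint's range is limited). The gripper opens to 85 mm and grips with 20 to 120 N. Pads are 22 mm wide; open, the fingers measure 114 mm over their backs; the gripper's body (76 mm by 85 mm) begins 54 mm behind the grasp point. The pads swing forward as they close: fully open they stand 13 mm farther back than shut.
Start: joints at [-66.979, 4.979, 10.078, 95.1, 0, 90], TCP at [0.215, -0.506, 0.21] pointing down, gripper open.
Joint ranges: [-179.16, 179.16], [-48.56, 103.87], [-65.8, 70.77], [-126.05, 130.52], [-82.76, 87.17], [-180, 180]. Speed limits (degrees/s): [127.2, 127.2, 147.25, 180, 180, 180].

INTERFACE

Orientations are given as a 3x3 rotation matrix whose columns are the frame's x, y, z axes.
In Python, from bench import r, hand, solver, eyes, finder gives the robot as it stands. Calls block until the motion is done:
- r.reach(position, orientation): joint-space move of the TCP to a pose.
- r.movel(position, ori=None, feed=0.15): straight line of the TCP; ori=None keeps the orientation; feed is the mean speed in m/s.
- r.goto_joints(angles): joint-space move.
- hand.grip(opening): finger opening in m; the grip force is fixed at half the most; returns when the fingers have stopped.
- r.dwell(seconds).
- solver.inverse_kinematics(position, orientation): joint angles nearest the present ones, or None.
- r.read_state(): the state.
- eyes.camera(name): name is "scene" or "top" or "wrist"; returns the picture (384x512x3 uint8, red, green, blue); there is no depth.
- eyes.camera_info(name): a dict with "camera_matrix" (3x3 intrinsics, pixels), "D" ([k1, k2, p1, p2, k3] as OpenCV has them; the pictures are not rectified), "position" and "orientation" of the camera in the world. Camera axes: x right, y down, z forward; pixel columns grow to the right and rows downward; lengths in m; the calibration is good to about 2 mm. A picture is of the moment at which its call begins: read the wrist's pose just before it. camera_info takes no time and is no camera call; for the wrist camera it gives the pose at the moment of the call.
A pose or a line that the arm cannot do raises r.Unreachable and nothing moves.
- r.close_job(): hands the job in, once; it reports no verdict.
Trained networks look in the newest picture that a camera, given by its name, has taken for a name from the list of things; names that differ only in an ending like _2 or _b are one class to them, and where a whole thing is asked for, a point or a joint stands for the part that bears it (a point fixed in the world has none). Each returns a list of dicts, best first, with "score" (0 to 1); they miss things now and then, are a little off and sometimes report something else, mostly with a low value. They report only what shows in the picture. A call takes as long as a camera call.
- finder.boxes_of(camera, label): "position" ([x, y, z] in m, in world coordinates, good to about 4 mm: the middle of the surface that is visible of it).
- finder.masks_of(camera, label): "region" (384x512 bool, what is visible of it).
The state is a dict: "time": time; "joints": joint angles; "dq": joint speeds; "tau": joint torques, N m; "ee_pos": TCP position; "orientation": TCP orientation; "ft_force": force on the tool from outside, world axes, zero at the start; "ft_torque": the same for the moment, N m; "width": finger opening in m.
Only numpy, scipy, OpenCV 4.12 (cv2) and the standard library are available. Lean on these libraries where they do the work, as an engineer would, in place of code of your own. Each camera call takes 0.05 s, during which the arm holds its last target.

TASK

Stand every spice tin that is out on the counter upright in the lane of the wooden box that already holds a tin of its own colour (brass or black), leaving those two tins in their lanes. Once all are in, fit the lid flat on the rim with its two holes down over the two dowel pins, then swing the brass latch round over the lid until it rests fully home in its catch. Do not disturb the pepper mill, mortar and salt jar.

Things in the scene. Friction and masses are not known exactly. Their poses are not given: they have to be found in the camera images.
- box: open wooden box fixed to the counter, 180 x 180 mm, rim 56 mm high, walls 4 mm; origin: centre of its underside. A 4 mm divider along its y axis (x = 0, top at 50 mm) makes two lanes, each 84 mm wide (x) and 172 mm long (y), centred at x = -44 and +44 mm, floor at 5 mm. Blocks 34 mm wide, level with the rim, out to x = -117 and +117 mm, carry the two dowel pins. Latch and catch are on its +y end
- pin_near (a point): rounded tip of the steel dowel pin on the box's -x side (box x -103.5, y 0); 10 mm diameter, stands 16 mm above the rim; the tip is 72 mm above the counter
- pin_far (a point): rounded tip of the same kind of pin on the box's +x side (box x +103.5, y 0)
- latch (a joint): latch angle about its vertical hinge, rad: 0 = closed (hard stop), lying along the box's +x over the catch; grows to 2.2 as it swings out towards the box's +y. Stays where left (about 0.6 N at the knob). Brass arm 14 mm wide, 5 thick, 134 long, underside 69.5 mm above the counter, 3.5 mm above a seated lid; a 22 mm wide tongue on it reaches over the lid's edge when closed
- latch_knob (a point): middle of the upright black knob on the latch arm, 105 mm from the hinge: 18 mm diameter, 28 mm tall, from 74.5 to 102.5 mm above the counter
- latch_hinge (a point): hinge axis of the latch (box x -65, y 104 mm), on top of a brass post 18 mm across, at the height of the underside of the arm, 69.5 mm
- catch (a point): the catch on the box's +y end (box x 55, y 102 mm): a brass post, top 68.5 mm above the counter, on which the arm's end rests when closed; an upright cheek on its box side, top 80 mm high, open on the outer side
- lid: light wooden lid, 250 g, lying flat: board 174 (x) x 172 (y) x 10 mm, a 34 mm wide tab on each x end out to 120 mm from the middle, each with a 13 mm through hole; origin: centre of its underside. Mid-top stands a black grip bar 14 mm wide (x), 80 long (y), 28 high. Same either way round; seated, its underside lies on the rim, 56 mm above the counter
- lid_hole_a (a point): centre of the lid's hole at lid x -103.5 mm, at the underside
- lid_hole_b (a point): centre of the lid's hole at lid x +103.5 mm, at the underside
- brass1: brass-coloured round spice tin, out on the counter at the start (may be absent), 36 mm across and 36 mm tall, 80 g, heavy at the base so that it stands firmly; origin at the centre of its underside, z up through its top
- brass2: brass-coloured round spice tin, out on the counter at the start (may be absent), 36 mm across and 36 mm tall, 80 g, heavy at the base so that it stands firmly; origin at the centre of its underside, z up through its top
- brass3: brass-coloured round spice tin, out on the counter at the start (may be absent), 36 mm across and 36 mm tall, 80 g, heavy at the base so that it stands firmly; origin at the centre of its underside, z up through its top
- black1: black round spice tin, out on the counter at the start (may be absent), 36 mm across and 36 mm tall, 80 g, heavy at the base so that it stands firmly; origin at the centre of its underside, z up through its top
- black2: black round spice tin, out on the counter at the start (may be absent), 36 mm across and 36 mm tall, 80 g, heavy at the base so that it stands firmly; origin at the centre of its underside, z up through its top
- black3: black round spice tin, out on the counter at the start (may be absent), 36 mm across and 36 mm tall, 80 g, heavy at the base so that it stands firmly; origin at the centre of its underside, z up through its top
- brass_home: brass-coloured round spice tin that already stands in one of the box's lanes at the start, near the lane's -y end, and shows which lane is for that colour, 36 mm across and 36 mm tall, 80 g, heavy at the base so that it stands firmly; origin at the centre of its underside, z up through its top
- black_home: black round spice tin that already stands in one of the box's lanes at the start, near the lane's -y end, and shows which lane is for that colour, 36 mm across and 36 mm tall, 80 g, heavy at the base so that it stands firmly; origin at the centre of its underside, z up through its top
- mill: small dark wooden pepper mill, 52 mm across, 85 mm tall, a bystander; origin at the centre of its underside
- mortar: grey stone mortar, 96 mm across, 55 mm tall, a bystander; origin at the centre of its underside
- salt: glass salt jar with a steel cap, 48 mm across, 60 mm tall, a bystander; origin at the centre of its underside

How it is judged (in metres and radians):
On the way, in this order (a step that is already met when the one before it is completed fails the run):
1. every tin stands upright in the lane that holds its colour ((((x of brass_home in the frame of box between -0.086 and -0.002 m and y of brass_home in the frame of box between -0.086 and 0.086 m and z of brass_home in the frame of box between 0 and 0.012 m and angle between brass_home's own z axis and vertical below 0.2 rad) and (x of brass1 in the frame of box between -0.086 and -0.002 m and y of brass1 in the frame of box between -0.086 and 0.086 m and z of brass1 in the frame of box between 0 and 0.012 m and angle between brass1's own z axis and vertical below 0.2 rad) and (x of brass2 in the frame of box between -0.086 and -0.002 m and y of brass2 in the frame of box between -0.086 and 0.086 m and z of brass2 in the frame of box between 0 and 0.012 m and angle between brass2's own z axis and vertical below 0.2 rad) and (x of brass3 in the frame of box between -0.086 and -0.002 m and y of brass3 in the frame of box between -0.086 and 0.086 m and z of brass3 in the frame of box between 0 and 0.012 m and angle between brass3's own z axis and vertical below 0.2 rad)) or ((x of brass_home in the frame of box between 0.002 and 0.086 m and y of brass_home in the frame of box between -0.086 and 0.086 m and z of brass_home in the frame of box between 0 and 0.012 m and angle between brass_home's own z axis and vertical below 0.2 rad) and (x of brass1 in the frame of box between 0.002 and 0.086 m and y of brass1 in the frame of box between -0.086 and 0.086 m and z of brass1 in the frame of box between 0 and 0.012 m and angle between brass1's own z axis and vertical below 0.2 rad) and (x of brass2 in the frame of box between 0.002 and 0.086 m and y of brass2 in the frame of box between -0.086 and 0.086 m and z of brass2 in the frame of box between 0 and 0.012 m and angle between brass2's own z axis and vertical below 0.2 rad) and (x of brass3 in the frame of box between 0.002 and 0.086 m and y of brass3 in the frame of box between -0.086 and 0.086 m and z of brass3 in the frame of box between 0 and 0.012 m and angle between brass3's own z axis and vertical below 0.2 rad))) and (((x of black_home in the frame of box between -0.086 and -0.002 m and y of black_home in the frame of box between -0.086 and 0.086 m and z of black_home in the frame of box between 0 and 0.012 m and angle between black_home's own z axis and vertical below 0.2 rad) and (x of black1 in the frame of box between -0.086 and -0.002 m and y of black1 in the frame of box between -0.086 and 0.086 m and z of black1 in the frame of box between 0 and 0.012 m and angle between black1's own z axis and vertical below 0.2 rad) and (x of black2 in the frame of box between -0.086 and -0.002 m and y of black2 in the frame of box between -0.086 and 0.086 m and z of black2 in the frame of box between 0 and 0.012 m and angle between black2's own z axis and vertical below 0.2 rad) and (x of black3 in the frame of box between -0.086 and -0.002 m and y of black3 in the frame of box between -0.086 and 0.086 m and z of black3 in the frame of box between 0 and 0.012 m and angle between black3's own z axis and vertical below 0.2 rad)) or ((x of black_home in the frame of box between 0.002 and 0.086 m and y of black_home in the frame of box between -0.086 and 0.086 m and z of black_home in the frame of box between 0 and 0.012 m and angle between black_home's own z axis and vertical below 0.2 rad) and (x of black1 in the frame of box between 0.002 and 0.086 m and y of black1 in the frame of box between -0.086 and 0.086 m and z of black1 in the frame of box between 0 and 0.012 m and angle between black1's own z axis and vertical below 0.2 rad) and (x of black2 in the frame of box between 0.002 and 0.086 m and y of black2 in the frame of box between -0.086 and 0.086 m and z of black2 in the frame of box between 0 and 0.012 m and angle between black2's own z axis and vertical below 0.2 rad) and (x of black3 in the frame of box between 0.002 and 0.086 m and y of black3 in the frame of box between -0.086 and 0.086 m and z of black3 in the frame of box between 0 and 0.012 m and angle between black3's own z axis and vertical below 0.2 rad)))), for 0.2 s.
2. the lid is down over both pins, flat on the rim (all of step 1 and horizontal distance between lid and box below 0.006 m and z of lid in the frame of box between 0.052 and 0.059 m and angle between the x axis of lid and the x axis of box, either way round below 0.05 rad and angle between lid's own z axis and vertical below 0.03 rad), for 0.2 s.
3. the latch has been swung home in its catch over the seated lid (value of joint latch below 0.08 rad and horizontal distance between lid and box below 0.006 m and z of lid in the frame of box between 0.052 and 0.059 m and angle between the x axis of lid and the x axis of box, either way round below 0.05 rad and angle between lid's own z axis and vertical below 0.03 rad), for 0.2 s.
At the end, for the whole second after the job is handed in: all tins stand upright (within 0.2 rad) on the floor of the lane that holds their colour's first tin; the lid is centred on the box within 6 mm, turned within 0.05 rad, its underside within 3 mm of the rim; the latch is within 0.08 rad of closed; all at rest (all of step 1 and all of step 3 and linear speed of lid below 0.02 m/s and not (velocity of joint latch above 0.1 rad/s)); the robot touches nothing.
It fails at once if the mill was pushed more than 40 mm or tipped (distance of mill from where it was at the start of the episode above 0.04 m or angle between mill's own z axis and vertical above 0.5 rad).
It fails at once if the mortar was pushed more than 40 mm or tipped (distance of mortar from where it was at the start of the episode above 0.04 m or angle between mortar's own z axis and vertical above 0.5 rad).
It fails at once if the salt was pushed more than 40 mm or tipped (distance of salt from where it was at the start of the episode above 0.04 m or angle between salt's own z axis and vertical above 0.5 rad).
It fails at once if the brass tin that marks its lane was taken out of it (z of brass_home in the frame of box above 0.05 m).
It fails at once if the black tin that marks its lane was taken out of it (z of black_home in the frame of box above 0.05 m).
Of brass1, brass2, brass3, black1, black2, black3 only 4 to 6 are there at a start; the rules pass over those that are not, and their reading is None.
At some moment in a run one of brass1, brass2, brass3, black1, black2, black3, lid may be knocked a few centimetres aside while the robot is not near it.
It also fails if it takes over 210 s, if anything falls off the work surface, if the arm or the gripper's body presses on something with over 40 N, if the wrist force passes 120 N, or if a joint passes its speed limit or range.

## Working session

There is one attempt and no reset: what is moved stays moved. The work goes in short steps, each a Python script; the robot and the scene stay as the last script left them, time stands still between calls to the robot, and variables do not carry over. Pictures are saved under pics/ and viewed, and the job is handed in when it is done.

```bash
ls -la; mkdir -p pics; python3 - <<'E'
from bench import r, hand, solver, eyes, finder
import cv2,numpy as np
s=r.read_state(); print(s['time'],s['joints'],s['ee_pos'],s['width'],s['ft_force'])
for c in ['scene','top','wrist']:
    im=eyes.camera(c); cv2.imwrite(f'pics/a_{c}.png',im[:,:,::-1])
    i=eyes.camera_info(c); print(c,i['position'],np.round(i['orientation'],3).tolist(),i['camera_matrix'],i['D'])
for l in ['box','pin_near','latch_knob','latch_hinge','catch','lid','lid_hole_a','brass1','black1','brass_home','black_home','mill','mortar','salt']:
    print(l,[(np.round(d['position'],3).tolist(),round(d['score'],2)) for d in finder.boxes_of('top',l)])
E
```

```text
total 12
drwxr-xr-x  3 agent agent 4096 Dec  5 22:36 .
drwxr-xr-x 23 root  root  4096 Dec  5 22:36 ..
drwxr-xr-x  2 agent agent 4096 Dec  5 22:36 pics
0.0 [-6.69785756e+01  5.01253938e+00  1.00341471e+01  9.50989305e+01
  2.05806136e-03  9.00011648e+01] [ 0.21500253 -0.50596     0.20956652] 0.08509752736919353 [-0.38341648 -0.30636227  0.07618544]
scene [1.21817186 0.48833666 0.68110339] [[-0.709, 0.365, -0.604], [0.705, 0.392, -0.591], [0.021, -0.845, -0.535]] [[437.9053228    0.         254.80488231]
 [  0.         437.9053228  189.88026875]
 [  0.           0.           1.        ]] [-0.00177336  0.          0.          0.          0.        ]
top [ 0.47877211 -0.12898029  1.29605317] [[0.004, -0.998, 0.069], [-1.0, -0.005, -0.016], [0.016, -0.069, -0.997]] [[392.20899733   0.         260.21809411]
 [  0.         392.20899733 195.07176229]
 [  0.           0.           1.        ]] [-0.13599026  0.          0.          0.          0.        ]
wrist [ 0.2837244  -0.47622513  0.37249073] [[0.391, -0.881, -0.268], [-0.921, -0.374, -0.113], [-0.001, 0.291, -0.957]] [[333.79798604   0.         259.04225188]
 [  0.         333.79798604 191.90683568]
 [  0.           0.           1.        ]] [-0.05982769  0.          0.          0.          0.        ]
box []
pin_near [([0.585, 0.124, 0.006], 0.69), ([0.514, -0.543, 0.04], 0.34)]
latch_knob [([0.523, 0.26, 0.074], 0.63), ([0.632, -0.264, 0.012], 0.61)]
latch_hinge [([0.589, 0.126, 0.004], 0.85)]
catch [([0.582, 0.125, 0.008], 0.74)]
lid []
lid_hole_a [([0.631, -0.264, 0.013], 0.9)]
brass1 [([0.427, -0.244, 0.041], 0.61), ([0.383, -0.338, 0.034], 0.59), ([0.484, -0.076, 0.035], 0.53)]
black1 []
brass_home [([0.552, 0.036, 0.042], 0.65)]
black_home [([0.646, 0.046, 0.042], 0.42)]
mill [([0.751, -0.043, 0.079], 0.59)]
mortar [([0.517, -0.544, 0.041], 0.94), ([0.584, 0.125, 0.005], 0.37)]
salt [([0.443, -0.43, 0.057], 0.66)]
```

View pics/a_top.png

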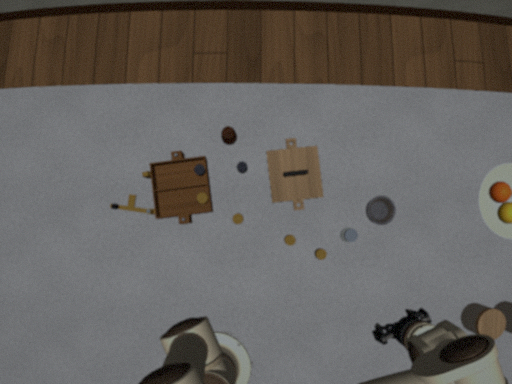

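View pics/a_scene.png

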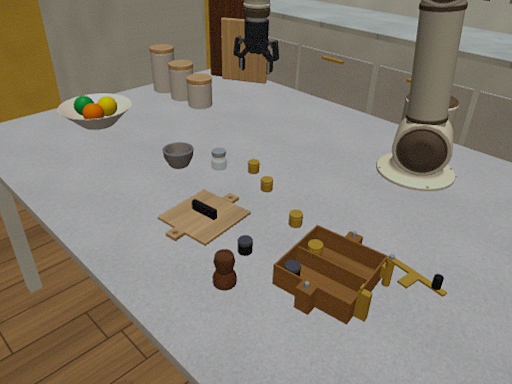

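View pics/a_wrist.png

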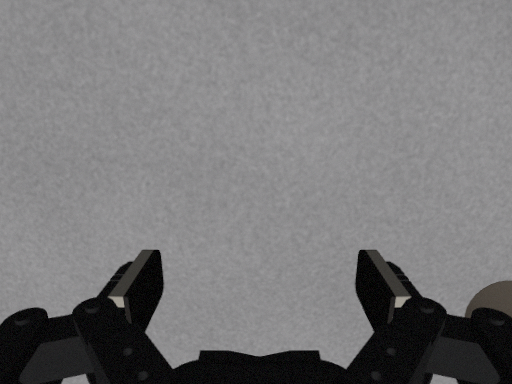

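```bash
cat > h.py <<'E'
from bench import r, hand, solver, eyes, finder
import cv2,numpy as np
def down(deg):
    a=np.deg2rad(deg);c,s=np.cos(a),np.sin(a)
    return np.array([[c,s,0],[s,-c,0],[0,0,-1.]])
def unproj(info,px,z):
    px=np.array(px,float).reshape(-1,1,2)
    n=cv2.undistortPoints(px,np.array(info['camera_matrix']),np.array(info['D'])).reshape(-1,2)
    d=np.c_[n,np.ones(len(n))]@np.array(info['orientation']).T
    p=np.array(info['position']); t=(np.broadcast_to(z,len(n))-p[2])/d[:,2]
    return p+d*t[:,None]
def proj(info,P):
    R=np.array(info['orientation']);p=np.array(info['position'])
    Q=(np.array(P,float).reshape(-1,3)-p)@R
    return cv2.projectPoints(Q,np.zeros(3),np.zeros(3),np.array(info['camera_matrix']),np.array(info['D']))[0].reshape(-1,2)
def shot(name,fn,scale=1.5):
    info=eyes.camera_info(name); im=eyes.camera(name)
    np.save('pics/%s.npy'%fn,im); 
    import pickle; pickle.dump(info,open('pics/%s.pkl'%fn,'wb'))
    cv2.imwrite('pics/%s.png'%fn,cv2.resize(im[:,:,::-1],None,fx=scale,fy=scale,interpolation=cv2.INTER_CUBIC))
    return im,info
def st():
    s=r.read_state(); return s
E
python3 - <<'E'
from h import *
s=st(); print(np.round(s['orientation'],3).tolist(), s['joints'])
for a in [0,90,180,-90]:
    print(a, solver.inverse_kinematics([0.5,0.12,0.3],down(a)))
    print(a, solver.inverse_kinematics([0.62,-0.26,0.06],down(a)))
E
```

```text
[[0.391, -0.92, -0.0], [-0.92, -0.391, -0.0], [0.0, 0.0, -1.0]] [-6.69787088e+01  4.97663782e+00  1.00773975e+01  9.50998996e+01
 -1.59591298e-03  9.00013331e+01]
0 [ 13.49573328   3.13875185  18.33517838 105.19642653   0.
 103.49573328]
0 [-22.75097634  21.48187952  13.02199088  81.54011135   0.
  67.24902366]
90 [ 13.49573328   3.13875185  18.33517838 105.19642653   0.
  13.49573328]
90 [-22.75097634  21.48187952  13.02199088  81.54011135   0.
 -22.75097634]
180 [ 13.49573328   3.13875185  18.33517838 105.19642653   0.
 -76.50426672]
180 [ -22.75097634   21.48187952   13.02199088   81.54011135    0.
 -112.75097634]
-90 [  13.49573328    3.13875185   18.33517838  105.19642653    0.
 -166.50426672]
-90 [-22.75097634  21.48187952  13.02199088  81.54011135   0.
 157.24902366]
```

```bash
python3 - <<'E'
from h import *
r.reach([0.57,0.15,0.27],down(0))
print(st()['time'])
shot('wrist','b1')
for l in ['pin_near','latch_knob','latch_hinge','catch','brass_home','black_home']:
    print(l,[(np.round(d['position'],4).tolist(),round(d['score'],2)) for d in finder.boxes_of('wrist',l)])
E
```

```text
3.4917
pin_near [([0.5819, 0.1268, 0.0034], 0.72)]
latch_knob [([0.5267, 0.2554, 0.0756], 0.83)]
latch_hinge [([0.5859, 0.1239, 0.0016], 0.61)]
catch [([0.5826, 0.1238, 0.0056], 0.76)]
brass_home [([0.5561, 0.0462, 0.0383], 0.64), ([0.647, 0.0539, 0.0424], 0.51)]
black_home [([0.6463, 0.056, 0.0411], 0.88)]
```

View pics/b1.png

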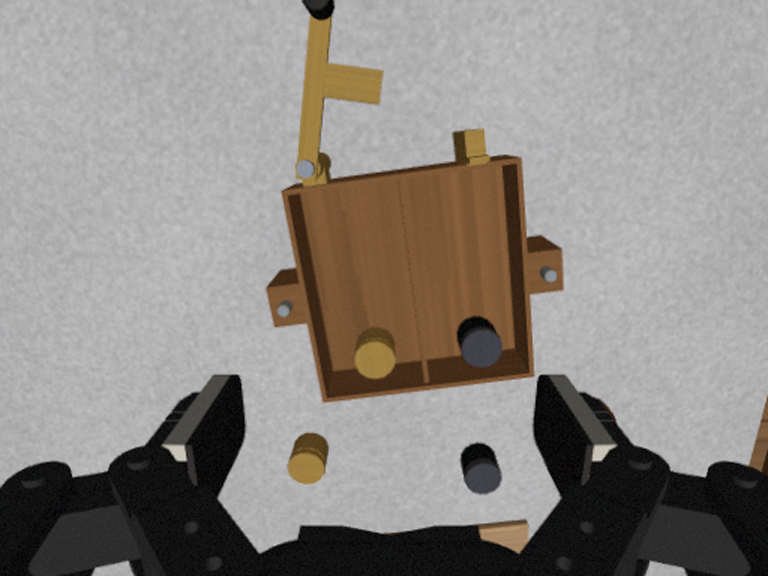

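```bash
python3 - <<'E'
import cv2,numpy as np
im=cv2.imread('pics/b1.png')
def crop(x,y,w=50):
    return cv2.resize(im[y-w:y+w,x-w:x+w],(260,260),interpolation=cv2.INTER_CUBIC)
a=np.hstack([crop(284,310),crop(549,275),crop(306,169)])
b=np.hstack([crop(290,190),crop(520,157),crop(533,375)])
cv2.imwrite('pics/b1c.png',np.vstack([a,b]))
E
```

```text
(no output)
```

View pics/b1c.png

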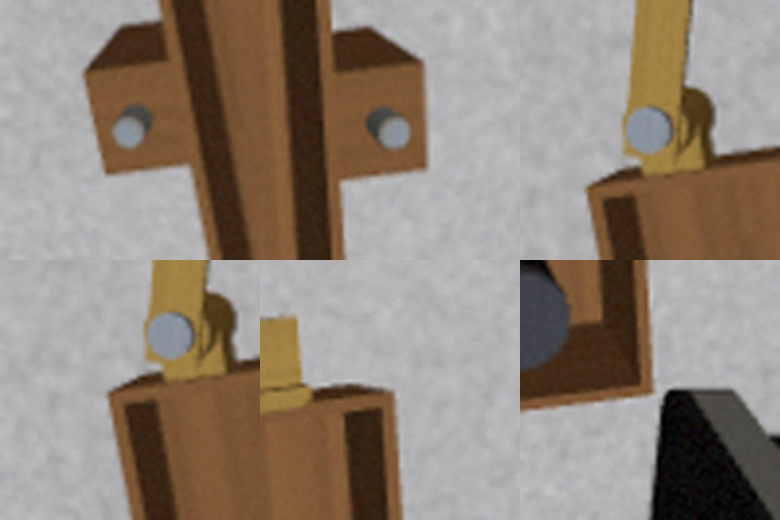

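```bash
cat >> h.py <<'E'
def fitbox(pix,pts,info,scale=1.5,x0=(0.585,0.125,0.1)):
    from scipy.optimize import least_squares
    pix=(np.array(pix)+.5)/scale-.5; pts=np.array(pts,float)
    def w(v):
        c,s=np.cos(v[2]),np.sin(v[2]);R=np.array([[c,-s],[s,c]])
        return np.c_[pts[:,:2]@R.T+v[:2],pts[:,2]]
    f=lambda v:(proj(info,w(v))-pix).ravel()
    o=least_squares(f,x0); return o.x,f(o.x).reshape(-1,2)
E
python3 - <<'E'
from h import *
import pickle
info=pickle.load(open('pics/b1.pkl','rb'))
pix=[(284.4,309.2),(550.9,275.4),(282.3,191.2),(520.8,157.4),(533,375.4),(324,401)]
pts=[(-.1035,0,.072),(.1035,0,.072),(-.09,.09,.056),(.09,.09,.056),(.09,-.09,.056),(-.09,-.09,.056)]
for k in (6,2):
    v,e=fitbox(pix[:k],pts[:k],info); print(v,np.rad2deg(v[2]),np.round(e,2).tolist())
P=unproj(info,(np.array(pix)+.5)/1.5-.5,[p[2] for p in pts]);print(np.round(P,4).tolist()); print(np.linalg.norm(P[0]-P[1]))
# tins
pt=[(375,356),(481,344),(308,461),(482,474)]
print(np.round(unproj(info,(np.array(pt)+.5)/1.5-.5,[.041,.041,.036,.036]),4).tolist())
print(np.round(unproj(info,(np.array([(306,169),(318,8)])+.5)/1.5-.5,[.0745,.1025]),4).tolist())
E
```

```text
[0.59142611 0.10948147 0.1337892 ] 7.665556227764805 [[-1.43, 1.57], [1.21, 0.64], [-0.95, -1.35], [0.92, -1.01], [1.12, 0.29], [-0.86, 0.73]]
[0.59155866 0.11066017 0.13023198] 7.4617427399174066 [[-1.45, 0.3], [1.44, -0.05]]
[[0.4906, 0.0976, 0.072], [0.6925, 0.124, 0.072], [0.4912, 0.1852, 0.056], [0.6677, 0.2096, 0.056], [0.6912, 0.0327, 0.056], [0.5154, 0.0093, 0.056]]
0.20364343308970825
[[0.5587, 0.0442, 0.041], [0.6488, 0.055, 0.041], [0.4947, -0.0657, 0.036], [0.6584, -0.0808, 0.036]]
[[0.5127, 0.2024, 0.0745], [0.5284, 0.2993, 0.1025]]
```

```bash
cat >> h.py <<'E'
BP=[(-.1035,0,.072),(.1035,0,.072),(-.09,.09,.056),(.09,.09,.056),(.09,-.09,.056),(-.09,-.09,.056)]
def bw(v,pts):
    pts=np.array(pts,float);c,s=np.cos(v[2]),np.sin(v[2]);R=np.array([[c,-s],[s,c]])
    return np.c_[pts[:,:2]@R.T+v[:2],pts[:,2]]
def crops(im,centres,w=20,k=6,fn='c'):
    # mosaics of crops, each marked with its origin
    out=[]
    for (x,y) in centres:
        x,y=int(round(x)),int(round(y))
        p=cv2.copyMakeBorder(im,w,w,w,w,cv2.BORDER_CONSTANT)[y:y+2*w+1,x:x+2*w+1]
        p=cv2.resize(p[:,:,::-1],None,fx=k,fy=k,interpolation=cv2.INTER_CUBIC).copy()
        for t in range(0,2*w+1,5):
            cv2.line(p,(int((t+.5)*k),0),(int((t+.5)*k),4),(0,255,0),1);cv2.line(p,(0,int((t+.5)*k)),(4,int((t+.5)*k)),(0,255,0),1)
        cv2.putText(p,f'{x-w},{y-w}',(8,14),0,.4,(0,255,255),1)
        out.append(p)
    while len(out)%3: out.append(out[0]*0)
    cv2.imwrite('pics/%s.png'%fn,np.vstack([np.hstack(out[i:i+3]) for i in range(0,len(out),3)]))
E
python3 - <<'E'
from h import *
v=[0.5914,0.1095,0.132]
for fn,p,a in [('b2',[0.60,0.06,0.27],180),('b3',[0.55,0.11,0.27],90)]:
    r.reach(p,down(a)); r.dwell(0.2)
    s=st();print(s['time'],np.array(s['ee_pos'])-p,s['dq'])
    im,info=shot('wrist',fn)
    q=proj(info,bw(v,BP));print(np.round(q).tolist());crops(im,q,fn=fn+'c')
E
```

```text
6.8167 [2.12607576e-06 3.80417789e-05 1.77848194e-05] [ 0.05237789  0.05576818 -0.09043958 -0.09970553  0.01607686 -0.03378992]
[[357.0, 191.0], [178.0, 214.0], [346.0, 257.0], [206.0, 273.0], [177.0, 133.0], [337.0, 111.0]]
8.5417 [ 7.24408244e-05 -7.31562185e-05 -6.24283175e-05] [ 0.09057511  0.05034397 -0.13577005  0.0275663  -0.08285082  0.19328318]
[[245.0, 103.0], [269.0, 276.0], [328.0, 104.0], [339.0, 251.0], [198.0, 268.0], [168.0, 126.0]]
```

View pics/b2c.png

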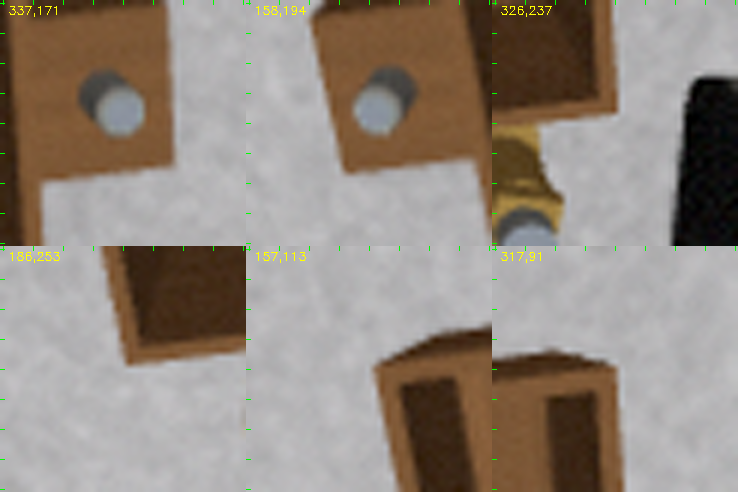

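View pics/b3c.png

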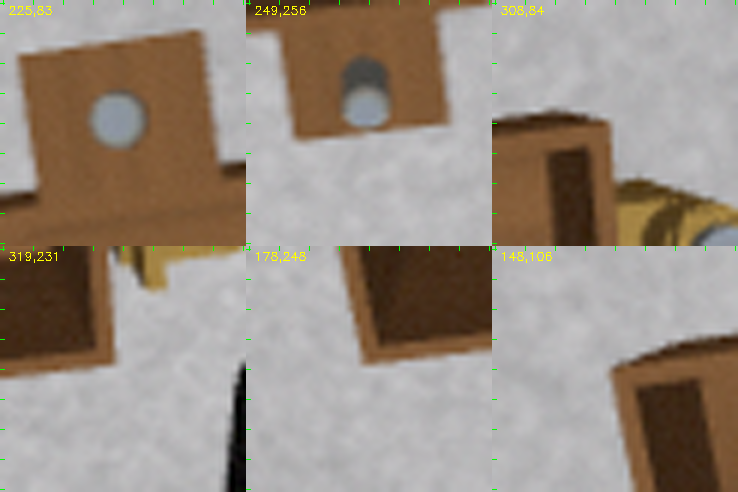

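View pics/b3.png

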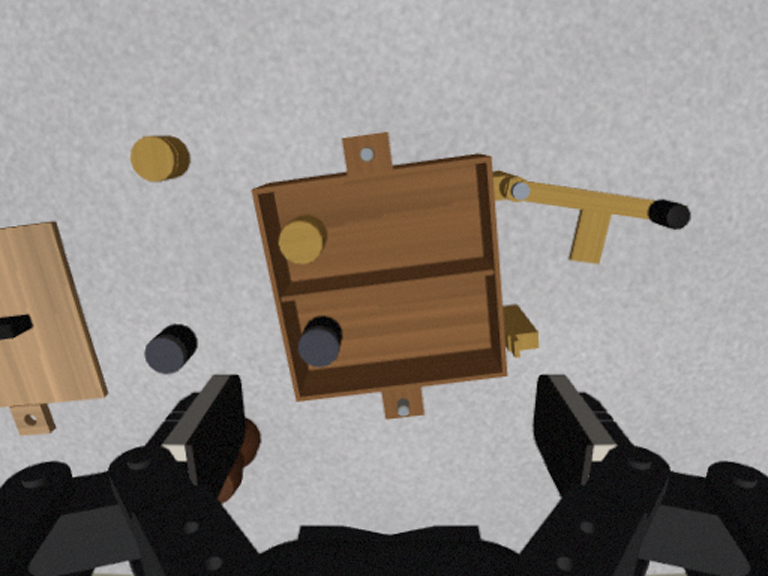

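View pics/b2.png

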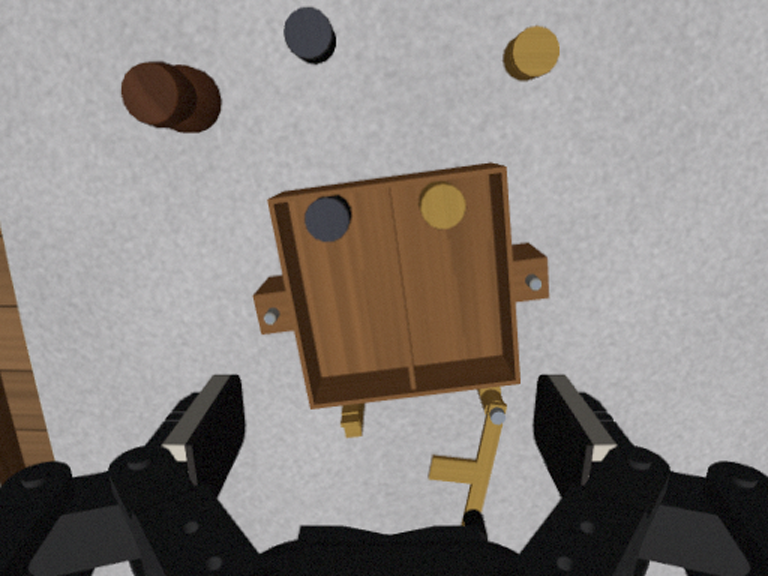

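```bash
cat > cal.py <<'E'
from h import *
import pickle
from scipy.optimize import least_squares
b1=(np.array([(284.4,309.2),(550.9,275.4),(282.3,191.2),(520.8,157.4),(533,375.4),(324,401)])+.5)/1.5-.5
b2=[(356.7,188.8),(179.5,211.8),(346.2,255.2),(206.7,272.2),(178,132.8),(337,110.8)]
b3=[(244.2,102.5),(268.5,273.3),(327.3,103.8),(337.5,249.8),(197.2,267.2),(167.5,126)]
obs=[np.array(x) for x in (b1,b2,b3)]
infos=[pickle.load(open(f'pics/b{i}.pkl','rb')) for i in (1,2,3)]
def corr(info,u):
    R=np.array(info['orientation']);dR=cv2.Rodrigues(np.array(u[3:6]))[0]
    o=dict(info);o['position']=np.array(info['position'])+R@u[:3];o['orientation']=R@dR
    return o
def f(x,rob=True):
    e=np.concatenate([(proj(corr(i,x[3:]),bw(x[:3],BP))-o).ravel() for i,o in zip(infos,obs)])
    return np.r_[e/0.4, x[3:6]/.003, x[6:]/.01]
o=least_squares(f,[.59,.11,.13]+[0]*6)
print(np.round(o.x,5)); print(np.round(f(o.x)[:36].reshape(3,6,2)*.4,2).tolist())
J=np.linalg.inv(o.jac.T@o.jac);print(np.sqrt(np.diag(J))[:3])
for k in range(3):
    v,e=fitbox((obs[k]+.5)*1.5-.5,BP,corr(infos[k],o.x[3:])); print(v)
np.save('cal.npy',o.x)
E
python3 cal.py
```

```text
[ 5.9127e-01  1.0866e-01  1.3451e-01 -6.7000e-04  3.0400e-03 -3.6900e-03
  5.1600e-03  1.1300e-03 -3.6000e-04]
[[[-0.67, 1.23], [0.12, 0.44], [-0.09, -0.84], [-0.1, -0.26], [0.34, -0.3], [-0.46, 0.13]], [[0.17, 0.69], [-0.15, 0.47], [-0.08, -0.55], [-0.04, -0.61], [0.38, -0.66], [-0.47, -0.34]], [[0.14, 0.41], [0.27, 0.88], [-0.46, 0.11], [0.14, -0.21], [0.41, -0.57], [0.58, -0.1]]]
[0.00012021 0.00012516 0.00772649]
[0.59144018 0.10869835 0.13413541]
[0.59123    0.10883652 0.13527734]
[0.59113414 0.10845045 0.13403308]
```

```bash
cat >> h.py <<'E'
import os
def corr(info):
    u=np.load('cal.npy')[3:]
    R=np.array(info['orientation']);dR=cv2.Rodrigues(np.array(u[3:6]))[0]
    o=dict(info);o['position']=np.array(info['position'])+R@u[:3];o['orientation']=R@dR
    return o
BOX=np.array([0.59127,0.10866,0.1345])
BD=np.rad2deg(BOX[2])
th=np.linspace(0,2*np.pi,60,endpoint=False)
def cyl(x,y,z0=0,d=.036,h=.036):
    c=np.c_[x+d/2*np.cos(th),y+d/2*np.sin(th)]
    return np.r_[np.c_[c,np.full(60,z0)],np.c_[c,np.full(60,z0+h)]]
def locate(info,region,x0,z0=0,d=.036,h=.036):
    from scipy.optimize import least_squares
    m=region.astype(np.uint8); ys,xs=np.nonzero(m); cen=np.array([xs.mean(),ys.mean()])
    def hc(v):
        q=proj(info,cyl(*v,z0,d,h)).astype(np.float32); hu=cv2.convexHull(q); M=cv2.moments(hu); return np.array([M['m10']/M['m00'],M['m01']/M['m00']]),M['m00']
    o=least_squares(lambda v:hc(v)[0]-cen,x0,diff_step=1e-3); return o.x,m.sum()/hc(o.x)[1]
def find(label,guess,z0=0,cam='wrist',fn=None,d=.036,h=.036):
    info=eyes.camera_info(cam); im=eyes.camera(cam)
    if fn: cv2.imwrite(f'pics/{fn}.png',im[:,:,::-1])
    if cam=='wrist': info=corr(info)
    res=[]
    for k in finder.masks_of(cam,label):
        if k['region'].sum()<20: continue
        p,ar=locate(info,k['region'],guess,z0,d,h); res.append((p,ar,k['score'],np.hypot(*(p-guess))))
    return sorted(res,key=lambda t:t[3])
def pick(label,guess,fn,yaw=0,off=(0,0.03),w=0.065):
    guess=np.array(guess)
    hand.grip(w)
    r.reach([guess[0]+off[0],guess[1]+off[1],0.20],down(yaw)); r.dwell(.1)
    res=find(label,guess,fn=fn)
    for t in res: print(' cand',np.round(t[0],4),'area',round(float(t[1]),2),'score',round(t[2],2))
    good=[t for t in res if .8<t[1]<1.2]
    if not good or good[0][3]>.06: print('NOT FOUND'); return False
    p=good[0][0]
    r.reach([*p,0.07],down(yaw)); r.movel([*p,0.003],feed=.1)
    f=st()['ft_force']; hand.grip(0.03); s=st(); print(' width',s['width'],'t',s['time'],'f',np.round(f,1))
    r.movel([*p,0.14],feed=.25)
    w=st()['width']; print(' lifted width',w); return 0.03<w<0.042
def place(bx,by,ztop=0.009,open=0.046):
    p=bw(BOX,[(bx,by,0)])[0]
    r.reach([p[0],p[1],0.14],down(BD)); r.movel([p[0],p[1],ztop+.03],feed=.2); r.movel([p[0],p[1],ztop],feed=.06)
    print(' placed f',np.round(st()['ft_force'],1)); hand.grip(open); r.movel([p[0],p[1],0.14],feed=.25); print(' t',st()['time'])
def tobox(p):
    d=np.array(p)[:2]-BOX[:2];c,s=np.cos(BOX[2]),np.sin(BOX[2]);return np.array([c*d[0]+s*d[1],-s*d[0]+c*d[1]])
E
python3 - <<'E'
from h import *
import pickle
i=corr(pickle.load(open('pics/b2.pkl','rb')))
pt=[(443,206),(328,219),(535,50),(310,33)]
P=unproj(i,(np.array(pt)+.5)/1.5-.5,[.041,.041,.036,.036]);print(np.round(P,4).tolist(),[np.round(tobox(p),4).tolist() for p in P[:2]])
i=corr(pickle.load(open('pics/b3.pkl','rb')))
pt=[(302,242),(320,343),(152,158),(167,353)]
P=unproj(i,(np.array(pt)+.5)/1.5-.5,[.041,.041,.036,.036]);print(np.round(P,4).tolist(),[np.round(tobox(p),4).tolist() for p in P[:2]])
ok=pick('brass1',P[2][:2],'p1'); print(ok)
E
```

```text
[[0.558, 0.0393, 0.041], [0.6491, 0.0496, 0.041], [0.4919, -0.0767, 0.036], [0.6589, -0.0878, 0.036]] [[-0.0422, -0.0642], [0.0494, -0.0662]]
[[0.5579, 0.0405, 0.041], [0.6458, 0.0516, 0.041], [0.4911, -0.0764, 0.036], [0.658, -0.0852, 0.036]] [[-0.0422, -0.0631], [0.0464, -0.0639]]
 cand [ 0.4919 -0.0755] area 0.95 score 0.59
 cand [ 0.4227 -0.2452] area 0.91 score 0.85
 width 0.03274187266967662 t 12.1 f [-0.4 -0.1 -0.8]
 lifted width 0.033217202539431286
True
```

View pics/p1.png

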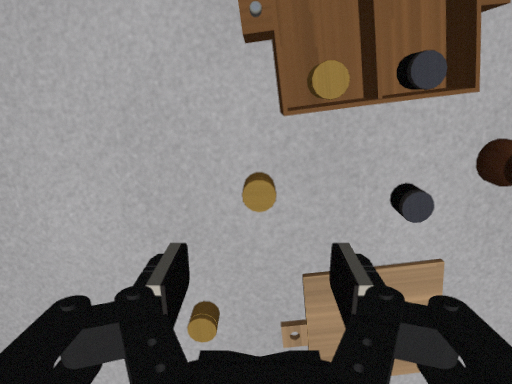

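```bash
python3 - <<'E'
from h import *
shot('wrist','p1b'); s=st(); print(s['width'],s['ft_force'],s['ee_pos'])
E
```

```text
0.03315521869943827 [-0.45626742 -0.00407224 -0.58142246] [ 0.49108187 -0.07538615  0.13800302]
```

View pics/p1b.png

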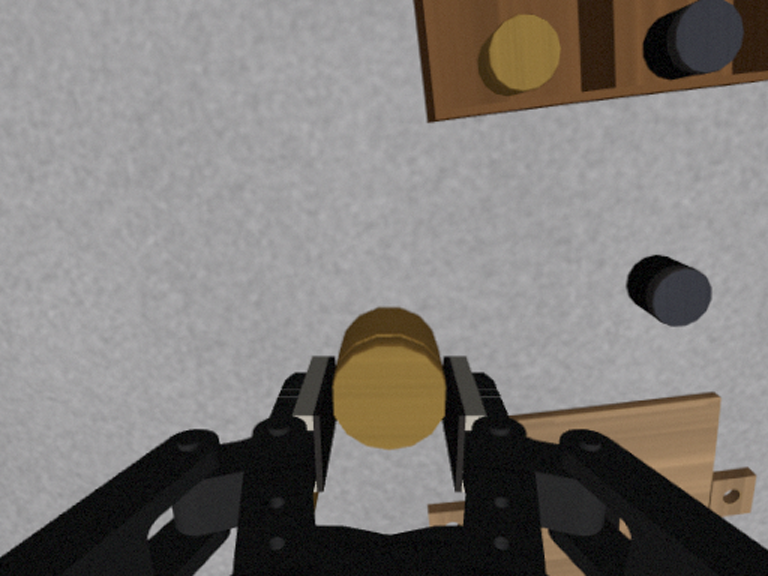

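```bash
python3 - <<'E'
from h import *
place(-0.044,-0.020)
print(find('brass_home',np.array(bw(BOX,[(-.044,-.02,0)])[0][:2]),z0=.005,fn='q1'))
ok=pick('brass1',[0.4227,-0.2452],'p2'); print(ok)
if ok:
    place(-0.044,0.022); 
    ok=pick('brass1',[0.383,-0.338],'p3'); print(ok)
E
```

```text
placed f [-4.6 -0.9  7.1]
 t 15.8333
[(array([0.55824189, 0.03819563]), np.float64(0.940467695113764), 0.85, np.float64(0.04543559297209858))]
 cand [ 0.4238 -0.2444] area 0.98 score 0.92
 cand [ 0.3777 -0.3461] area 0.93 score 0.91
 width 0.033007459417888484 t 19.5083 f [ 0.8 -0.6  0.5]
 lifted width 0.03339962834337411
True
 placed f [-3.4 -1.2  7.5]
 t 23.9167
 cand [ 0.3783 -0.3447] area 0.93 score 0.56
 width 0.03332307382959248 t 27.95 f [-0.9 -0.4 -0.2]
 lifted width 0.032961394550920474
True
```

View pics/q1.png

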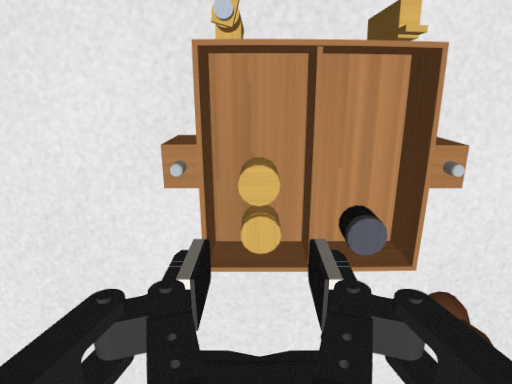

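```bash
ls pics
```

```text
a_scene.png
a_top.png
a_wrist.png
b1.npy
b1.pkl
b1.png
b1c.png
b2.npy
b2.pkl
b2.png
b2c.png
b3.npy
b3.pkl
b3.png
b3c.png
p1.png
p1b.npy
p1b.pkl
p1b.png
p2.png
p3.png
q1.png
```

```bash
python3 - <<'E'
from h import *
place(-0.044,0.064,ztop=0.012)
ok=pick('black1',[0.6585,-0.0865],'p4',w=0.06); print(ok)
E
```

```text
placed f [ 0.3 -0.4 -0.3]
 t 32.8167
 cand [ 0.6599 -0.0879] area 0.98 score 0.7
 width 0.03300020717510766 t 36.0917 f [0.1 0.  0.1]
 lifted width 0.032996688007744183
True
```

View pics/p4.png

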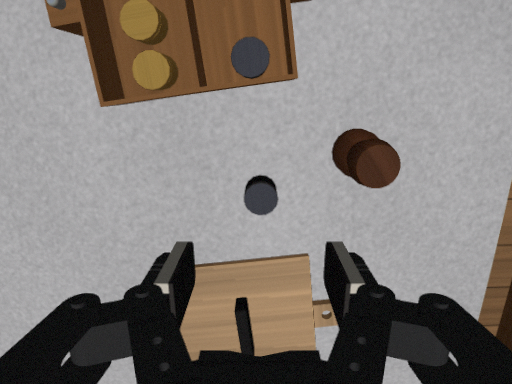

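```bash
python3 - <<'E'
from h import *
place(0.044,-0.012)
r.reach([0.53,-0.12,0.30],down(0)); r.dwell(.2); print(st()['time'])
shot('wrist','l1'); shot('top','t2'); shot('scene','s2')
for l in ['brass1','black1','brass_home','black_home']:
    print(l,[(np.round(d['position'],3).tolist(),round(d['score'],2)) for d in finder.boxes_of('top',l)])
E
```

```text
placed f [-2.4 -1.   5.5]
 t 39.85
41.1833
brass1 [([0.545, 0.124, 0.042], 0.65), ([0.595, 0.138, 0.004], 0.64), ([0.548, 0.081, 0.04], 0.47)]
black1 []
brass_home [([0.558, 0.043, 0.041], 0.62)]
black_home [([0.645, 0.046, 0.04], 0.69)]
```

View pics/l1.png

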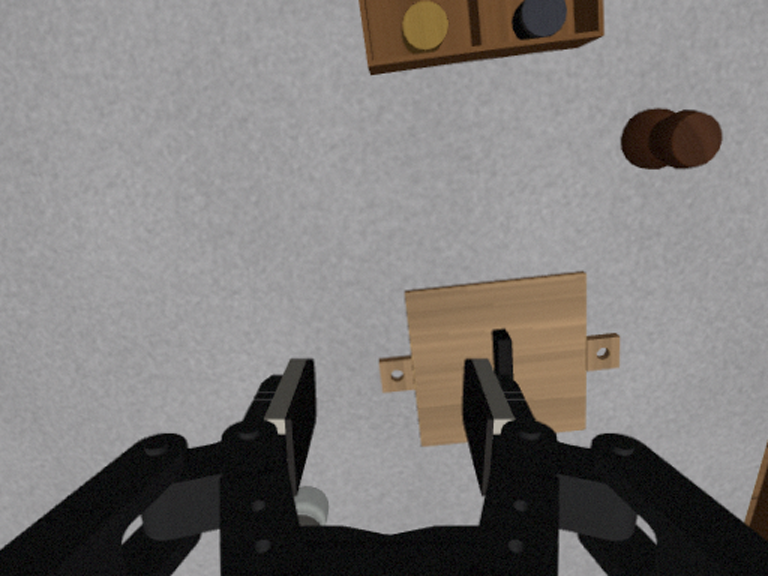

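View pics/t2.png

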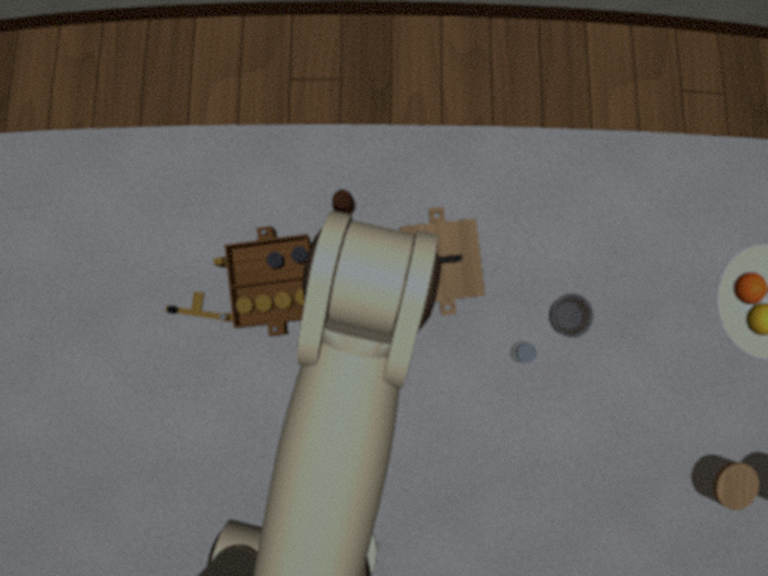

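View pics/s2.png

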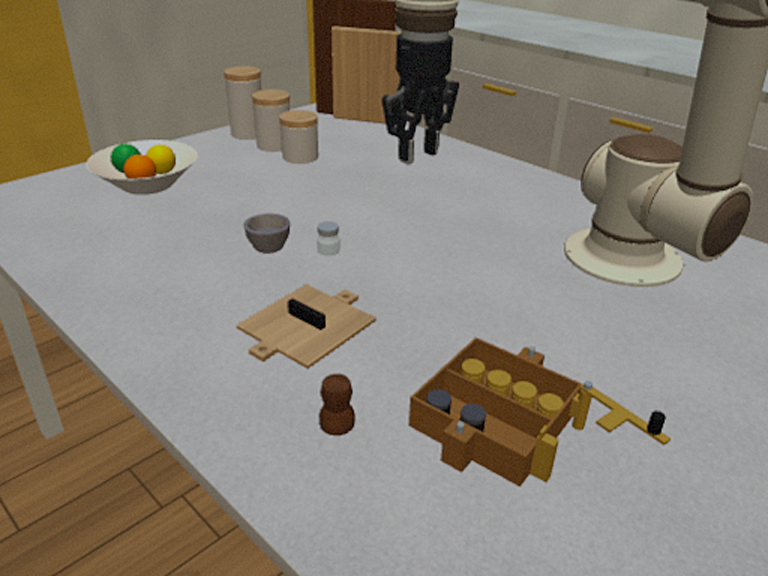

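```bash
python3 - <<'E'
from h import *
import pickle
i=corr(pickle.load(open('pics/l1.pkl','rb')))
P=unproj(i,(np.array([(397,374),(602,352)])+.5)/1.5-.5,.01);c=P.mean(0);d=P[1]-P[0];print(P,c,np.linalg.norm(d),np.rad2deg(np.arctan2(d[1],d[0])))
v=[c[0],c[1],np.arctan2(d[1],d[0])]
LP=[(-.1035,0,.01),(.1035,0,.01),(-.087,.086,.01),(.087,.086,.01),(.087,-.086,.01),(-.087,-.086,.01)]
for fn,off,a in [('l2',0.045,0),('l3',-0.045,180)]:
    r.reach([c[0],c[1]+off,0.27],down(a)); r.dwell(.3); print(st()['time'])
    im,info=shot('wrist',fn); q=proj(corr(info),bw(v,LP)); crops(im,q,fn=fn+'c'); print(np.round(q,1).tolist())
E
```

```text
[[ 0.53870237 -0.27234193  0.01      ]
 [ 0.7439725  -0.24877973  0.01      ]] [ 0.64133744 -0.26056083  0.01      ] 0.2066180137191826 6.548112281507417
42.4833
[[182.2, 193.5], [336.1, 176.5], [183.1, 127.9], [319.6, 112.0], [327.2, 236.9], [204.6, 249.9]]
45.575
[[337.5, 175.2], [182.9, 192.3], [328.5, 236.0], [205.4, 248.9], [183.8, 126.3], [320.9, 110.3]]
```

View pics/l2.png

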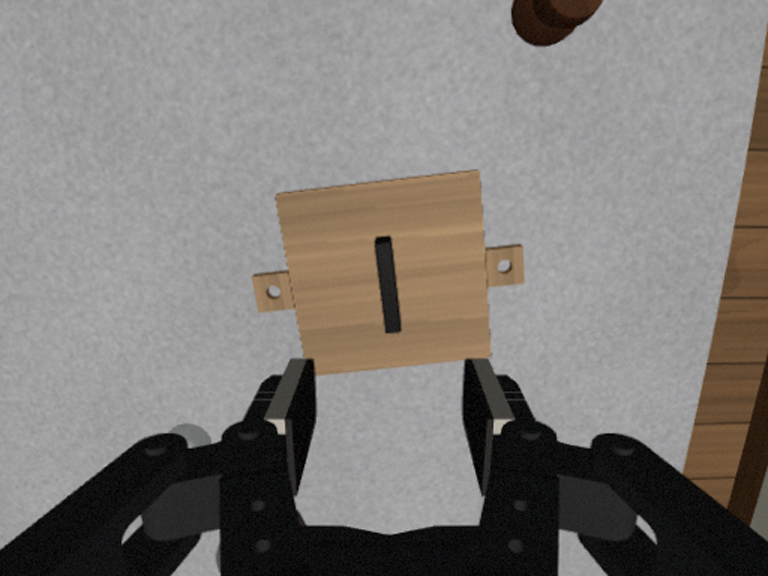

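View pics/l2c.png

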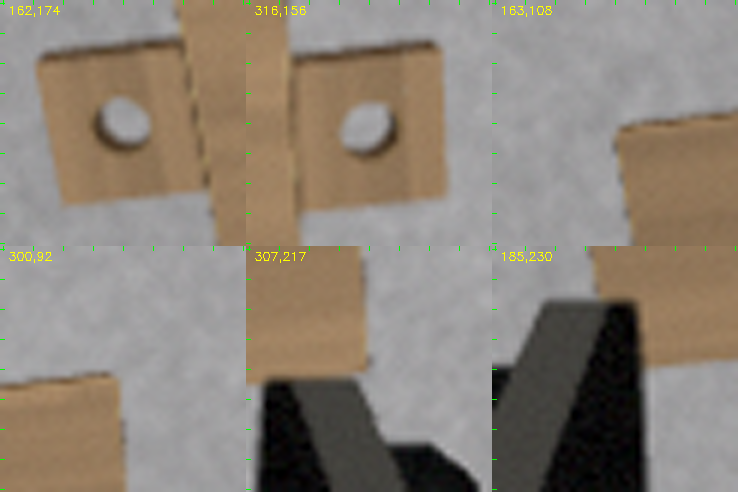

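View pics/l3c.png

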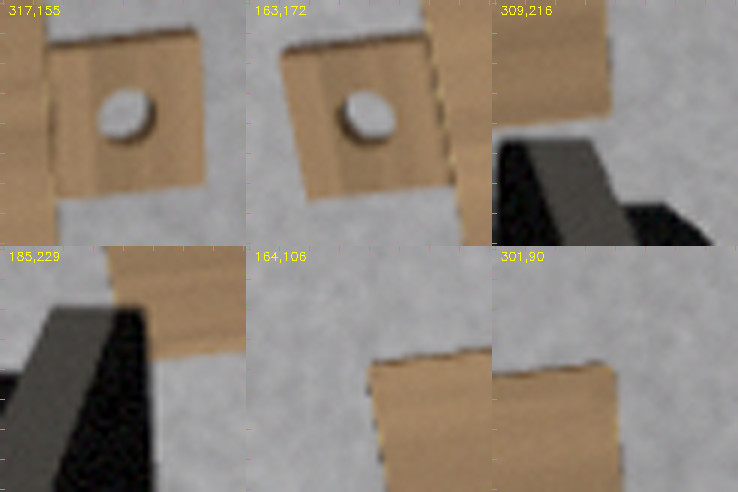

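```bash
python3 - <<'E'
from h import *
import pickle
from scipy.optimize import least_squares
LP=np.array([(-.1035,0,.01),(.1035,0,.01),(-.087,.086,.01),(.087,.086,.01),(.087,-.086,.01),(-.087,-.086,.01)])
o2={0:(182,194.3),1:(336,176.9),2:(182.8,129),3:(319,112.8),4:(326.7,237)}
o3={0:(337.5,173.9),1:(182.6,190.9),2:(328.3,235),4:(184.2,124.8),5:(320.7,109.2)}
I=[corr(pickle.load(open(f'pics/{k}.pkl','rb'))) for k in('l2','l3')]
def f(x,sel=(0,1)):
    return np.concatenate([(proj(I[k],bw(x,LP[list(o)]))-np.array(list(o.values()))).ravel() for k,o in enumerate((o2,o3)) if k in sel])
for sel in [(0,),(1,),(0,1)]:
    s=least_squares(f,[.641,-.26,.11],kwargs=dict(sel=sel));print(np.round(s.x,4),np.rad2deg(s.x[2]),np.round(f(s.x,sel).reshape(-1,2),2).tolist())
np.save('lid.npy',s.x)
E
```

```text
[ 0.6409 -0.2615  0.1168] 6.693879002138385 [[0.01, 0.06], [-0.25, 0.06], [-0.13, -0.16], [0.08, -0.21], [0.31, 0.34]]
[ 0.6415 -0.2623  0.112 ] 6.41983612468502 [[-0.02, 0.2], [0.12, -0.02], [0.06, 0.01], [-0.48, 0.01], [0.33, -0.15]]
[ 0.6412 -0.2618  0.1152] 6.601936925087939 [[0.19, 0.21], [-0.08, 0.45], [0.16, 0.01], [0.38, 0.19], [0.38, 0.68], [0.19, 0.28], [0.43, 0.52], [0.46, 0.09], [-0.37, 0.6], [0.34, 0.0]]
```

```bash
python3 - <<'E'
from h import *
L=np.load('lid.npy'); a=np.rad2deg(L[2])
hand.grip(0.05)
r.reach([L[0],L[1],0.09],down(a)); r.movel([L[0],L[1],0.013],feed=.1); print(np.round(st()['ft_force'],1))
hand.grip(0.005); s=st(); print(s['width'],s['time'])
r.movel([L[0],L[1],0.17],feed=.15); s=st(); print(s['width'],np.round(s['ft_force'],1))
r.reach([*BOX[:2],0.17],down(BD)); r.movel([*BOX[:2],0.105],feed=.1);r.dwell(.3)
s=st(); print(s['width'],np.round(s['ft_force'],1),np.round(s['ft_torque'],2),s['ee_pos'],s['time'])
im,info=shot('wrist','m1'); i=corr(info)
zt=0.105-0.013+.01
q=proj(i,bw(BOX,[(-.1035,0,zt),(.1035,0,zt),(-.1035,0,.072),(.1035,0,.072)])); print(np.round(q,1).tolist())
crops(im,list(q[:2]),fn='m1c',w=20)
E
```

```text
[-0.2 -0.3 -0.4]
0.010936039099474578 49.8
0.011224404897961657 [-0.6  0.2 -2.5]
0.010964424869094847 [-1.5 -0.  -3.3] [-0.01  0.02  0.02] [0.5915047  0.1087143  0.10548669] 53.5
[[75.1, 230.0], [442.1, 229.6], [98.9, 211.7], [418.2, 211.5]]
```

View pics/m1.png

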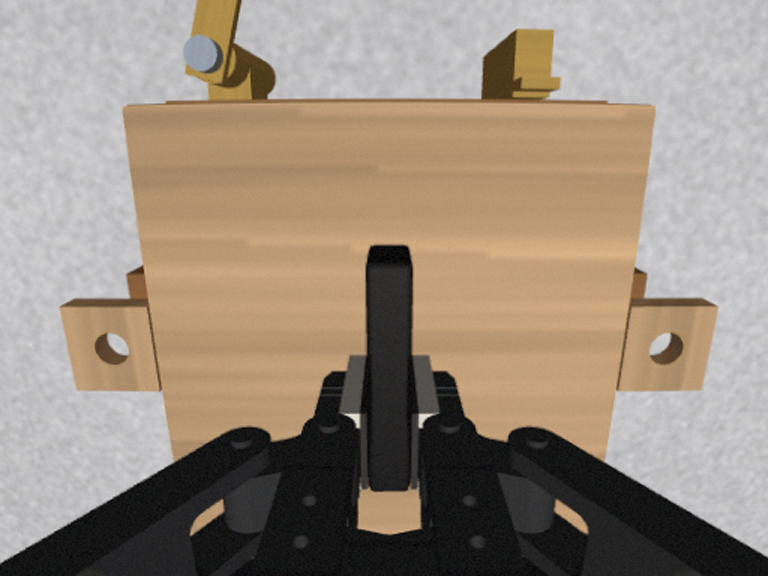

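View pics/m1c.png

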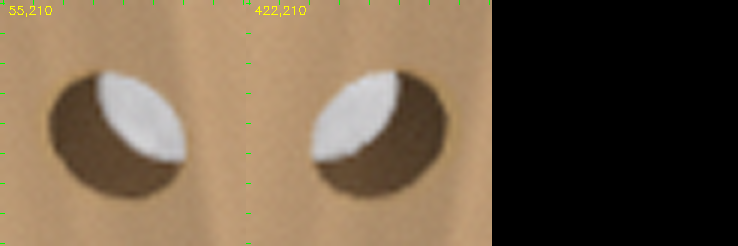

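```bash
python3 - <<'E'
from h import *
p=bw(BOX,[(0,0.0004,0)])[0][:2]
f0=st()['ft_force']
for z in [.09,.086,.084,.082,.080,.077,.074,.072,.071,.070,.069]:
    r.movel([*p,z],feed=.03); s=st(); f=s['ft_force']-f0
    print(z,np.round(f,1),np.round(s['ft_torque'],2),np.round(s['ee_pos'][2],4))
    if abs(f[2])>8 or np.hypot(*f[:2])>10: break
shot('wrist','m2'); print(s['time'])
E
```

```text
0.09 [-0.2 -0.2  0.3] [ 0.02  0.01 -0.01] 0.09
0.086 [ 1.  -0.1  0.6] [-0.02  0.03  0.02] 0.0858
0.084 [0.1 0.3 0.5] [-0.01  0.   -0.02] 0.0839
0.082 [-0.2 -0.3  0.2] [-0.03 -0.01  0.01] 0.0818
0.08 [-0.4  0.3  0.6] [ 0.   -0.01 -0.02] 0.0798
0.077 [-0.2  0.5  0.8] [-0.01 -0.01  0.05] 0.0767
0.074 [-0.1  0.2  0.5] [ 0.04 -0.    0.02] 0.0737
0.072 [-0.5 -0.3  0.8] [-0.02  0.03 -0.03] 0.0718
0.071 [-0.3  0.6  0.2] [ 0.02 -0.04 -0.01] 0.071
0.07 [-0.   0.7  0.7] [ 0.02  0.05 -0.01] 0.07
0.069 [-2.6 -1.6  9.5] [-0.12  0.73  0.01] 0.0699
56.7333
```

View pics/m2.png

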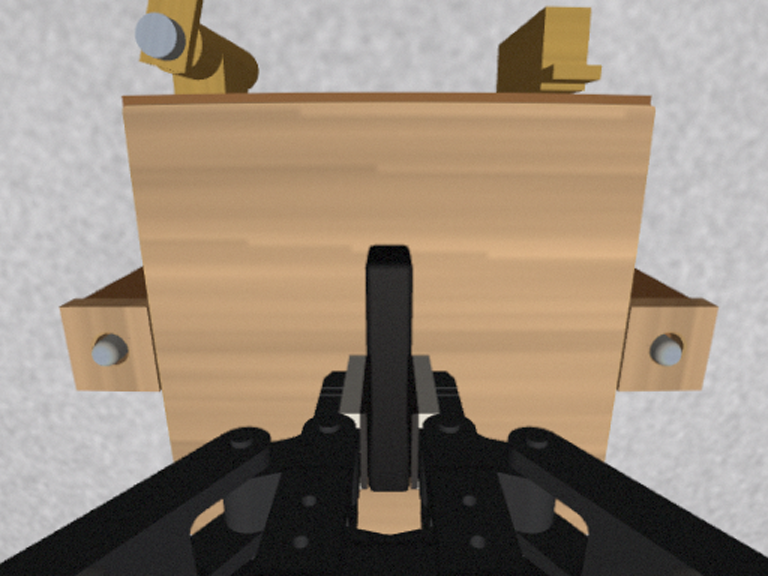

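```bash
python3 - <<'E'
from h import *
p=bw(BOX,[(0,0.0004,0)])[0][:2]
hand.grip(0.045); r.movel([*p,0.19],feed=.15)
H=bw(BOX,[(-.065,.104,0)])[0]; 
r.reach([0.55,0.24,0.25],down(BD)); r.dwell(.2)
im,info=shot('wrist','k1'); i=corr(info); print(st()['time'],H)
for d in finder.boxes_of('wrist','latch_knob'): print(np.round(d['position'],4),d['score'])
for deg in (85,90,95,100):
    a=np.deg2rad(deg); print(deg,np.round(proj(i,bw(BOX,[(-.065+.105*np.cos(a),.104+.105*np.sin(a),.1025)]))*1.5,0))
E
```

```text
59.0667 [0.51291118 0.20300456 0.        ]
[0.5272 0.2584 0.0729] 0.72
[0.5435 0.2143 0.0699] 0.21
85 [[334. 138.]]
90 [[319. 137.]]
95 [[304. 138.]]
100 [[289. 140.]]
```

View pics/k1.png

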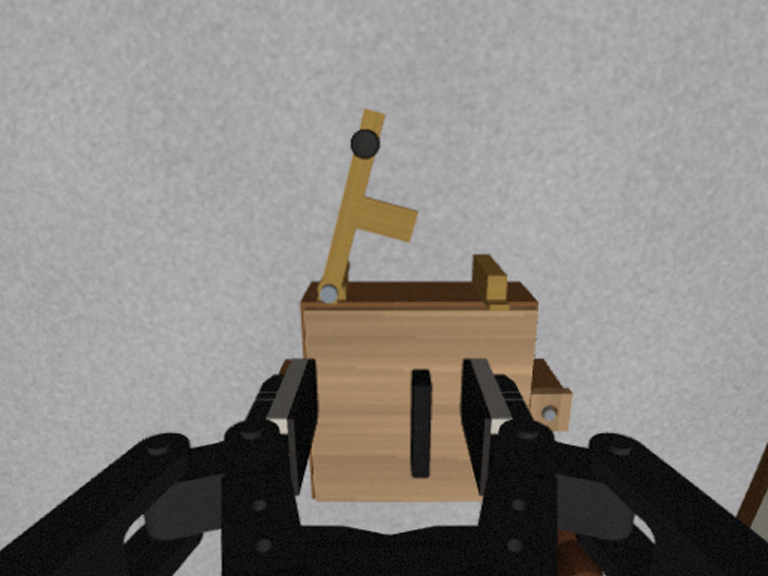

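```bash
python3 - <<'E'
from h import *
from scipy.optimize import brentq
import pickle
i=corr(pickle.load(open('pics/k1.pkl','rb')))
kp=lambda a,z:bw(BOX,[(-.065+.105*np.cos(a),.104+.105*np.sin(a),z)])[0]
a0=brentq(lambda a:proj(i,kp(a,.1025))[0,0]-((365+.5)/1.5-.5),.8,2); print(np.rad2deg(a0),proj(i,kp(a0,.1025))*1.5)
def tgt(a,z,lead=0): # lead: extra push in closing direction
    p=kp(a,z); w=a+BOX[2]; return p+lead*np.array([np.sin(w),-np.cos(w),0]),down(np.rad2deg(w)+90)
p,R=tgt(a0,.15); r.reach(p,R); hand.grip(.04)
f0=st()['ft_force']
r.movel([p[0],p[1],.087],feed=.08); print(np.round(st()['ft_force']-f0,1)); hand.grip(.024)
s=st(); print(s['width'],s['time'],np.round(s['ft_force']-f0,1)); shot('wrist','k2')
np.save('a0.npy',a0)
E
```

```text
74.86205256056635 [[364.75       143.05463707]]
[0.4 0.5 0.6]
0.023938545989350975 62.925 [ 0.5 -0.2  1. ]
```

View pics/k2.png

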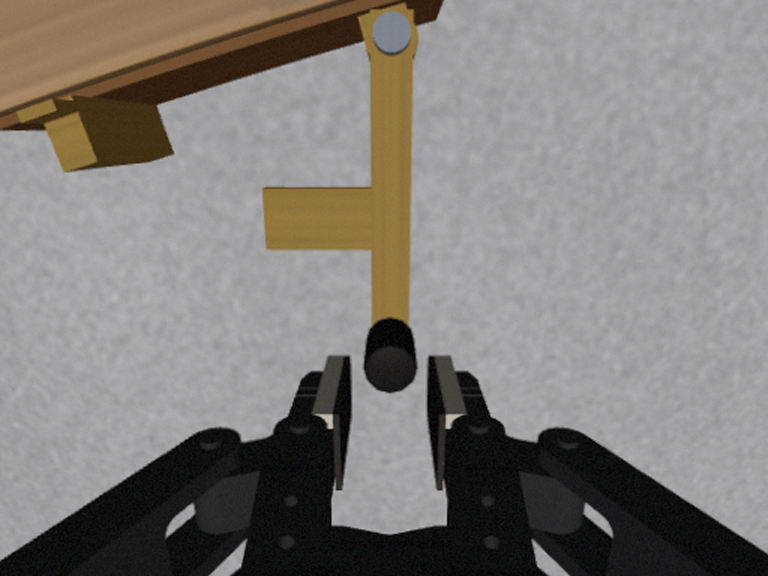

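```bash
python3 - <<'E'
from h import *
a0=float(np.load('a0.npy'))
kp=lambda a,z:bw(BOX,[(-.065+.105*np.cos(a),.104+.105*np.sin(a),z)])[0]
def tgt(a,z,lead=0):
    p=kp(a,z); w=a+BOX[2]; return p+lead*np.array([np.sin(w),-np.cos(w),0]),down(np.rad2deg(w)+90)
f0=st()['ft_force']
for k,a in enumerate(np.linspace(a0,0,12)[1:]):
    p,R=tgt(a,.087,.002); r.movel(p,R,feed=.06); f=st()['ft_force']-f0
    print(round(np.rad2deg(a),1),np.round(f,1))
    if np.linalg.norm(f)>15: print('stop');break
else:
  for l in np.arange(.003,.009,.001):
    p,R=tgt(0,.087,l); r.movel(p,R,feed=.02); f=st()['ft_force']-f0; print(l,np.round(f,1))
    if np.linalg.norm(f)>8: break
print(st()['time']); shot('wrist','k3')
E
```

```text
68.1 [ 1.2  0.2 -0.2]
61.3 [ 1.3  0.9 -0.4]
54.4 [ 0.1 -0.1 -0. ]
47.6 [ 0.8  0.7 -0. ]
40.8 [ 0.7 -0.7  0.3]
34.0 [-0.3  0.1 -0.6]
27.2 [ 0.  -0.3  0.3]
20.4 [1.2 1.1 0.1]
13.6 [ 1.  -0.1 -0.2]
6.8 [ 0.8 -0.   0.9]
0.0 [ 0.2 -0.1 -0.1]
0.003 [1.  0.5 0.3]
0.004 [ 0.5  0.2 -0.2]
0.005 [ 0.3  0.4 -0.3]
0.006 [ 0.5  0.5 -0.1]
0.007 [ 0.4  0.6 -0.2]
0.008 [ 0.5 -0.5  0.3]
68.45
```

View pics/k3.png

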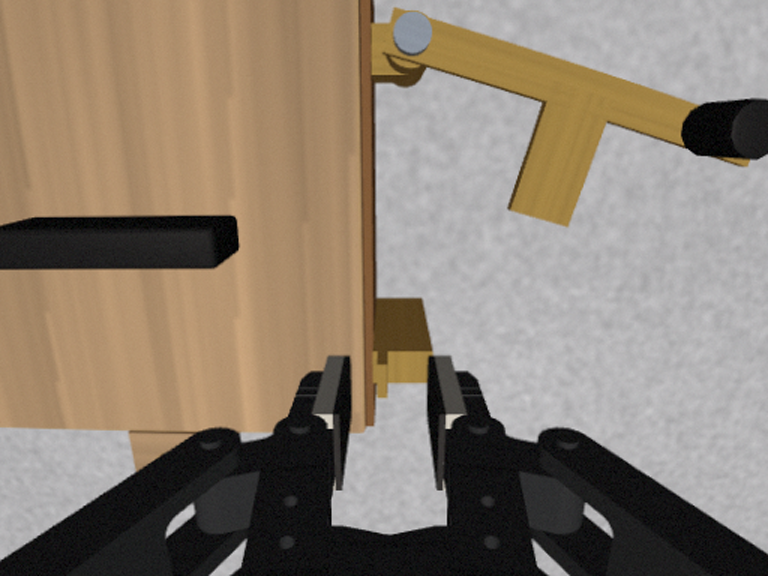

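```bash
python3 - <<'E'
from h import *
import pickle
a0=float(np.load('a0.npy'))
kp=lambda a,z,rad=.105:bw(BOX,[(-.065+rad*np.cos(a),.104+rad*np.sin(a),z)])[0]
i=corr(pickle.load(open('pics/k2.pkl','rb')))
print('cam',i['position'],kp(a0,.087))
for n,P in [('hinge',kp(a0,.0745,0)),('knobbase',kp(a0,.0745)),('knobmid',kp(a0,.087)),('knobtop',kp(a0,.1025)),('tip.134',kp(a0,.0745,.134))]: print(n,np.round(proj(i,P)*1.5))
i3=corr(pickle.load(open('pics/k3.pkl','rb')))
for n,P in [('hinge',kp(a0,.0745,0)),('knobbase',kp(a0,.0745)),('knobtop',kp(a0,.1025))]: print(n,np.round(proj(i3,P)*1.5))
print(st()['ee_pos'],st()['width'])
E
```

```text
cam [0.5178705  0.23577836 0.25448919] [0.52649227 0.30712254 0.087     ]
hinge [[391.  35.]]
knobbase [[391. 332.]]
knobmid [[391. 345.]]
knobtop [[391. 363.]]
tip.134 [[390. 399.]]
hinge [[412.  37.]]
knobbase [[699. 127.]]
knobtop [[753. 126.]]
[0.61801029 0.20914139 0.08697585] 0.024021941231426154
```

```bash
python3 - <<'E'
from h import *
import pickle
a0=float(np.load('a0.npy'))
i=corr(pickle.load(open('pics/k2.pkl','rb')))
w=a0+BOX[2]; u=np.array([np.cos(w),np.sin(w),0]);t=np.array([-np.sin(w),np.cos(w),0])
H=bw(BOX,[(-.065,.104,0)])[0]
for rad in (.094,.105,.116):
  for z in (.087,.092,.097,.102,.107):
    print(rad,z,[np.round(proj(i,H+u*rad+t*l+[0,0,z])*1.5)[0].tolist() for l in (-.012,.012,-.0135,.0135)])
E
```

```text
0.094 0.087 [[357.0, 316.0], [424.0, 316.0], [353.0, 316.0], [429.0, 316.0]]
0.094 0.092 [[356.0, 321.0], [425.0, 321.0], [352.0, 321.0], [430.0, 321.0]]
0.094 0.097 [[355.0, 326.0], [427.0, 326.0], [351.0, 326.0], [431.0, 326.0]]
0.094 0.102 [[354.0, 332.0], [428.0, 332.0], [350.0, 332.0], [432.0, 332.0]]
0.094 0.107 [[353.0, 338.0], [429.0, 338.0], [348.0, 338.0], [433.0, 338.0]]
0.105 0.087 [[358.0, 345.0], [424.0, 345.0], [353.0, 345.0], [428.0, 345.0]]
0.105 0.092 [[357.0, 350.0], [425.0, 350.0], [352.0, 350.0], [429.0, 350.0]]
0.105 0.097 [[356.0, 356.0], [426.0, 356.0], [351.0, 356.0], [430.0, 356.0]]
0.105 0.102 [[355.0, 363.0], [427.0, 363.0], [350.0, 363.0], [431.0, 363.0]]
0.105 0.107 [[354.0, 369.0], [428.0, 369.0], [349.0, 369.0], [433.0, 369.0]]
0.116 0.087 [[358.0, 372.0], [423.0, 372.0], [354.0, 372.0], [427.0, 372.0]]
0.116 0.092 [[357.0, 379.0], [424.0, 379.0], [353.0, 379.0], [428.0, 379.0]]
0.116 0.097 [[356.0, 385.0], [425.0, 385.0], [352.0, 385.0], [429.0, 385.0]]
0.116 0.102 [[356.0, 392.0], [426.0, 392.0], [351.0, 392.0], [430.0, 392.0]]
0.116 0.107 [[355.0, 399.0], [427.0, 399.0], [350.0, 399.0], [432.0, 399.0]]
```

```bash
python3 - <<'E'
import cv2
im=cv2.imread('pics/k2.png'); cv2.imwrite('pics/k2z.png',cv2.resize(im[290:510,290:500],None,fx=3,fy=2.7,interpolation=cv2.INTER_CUBIC))
E
```

```text
(no output)
```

View pics/k2z.png

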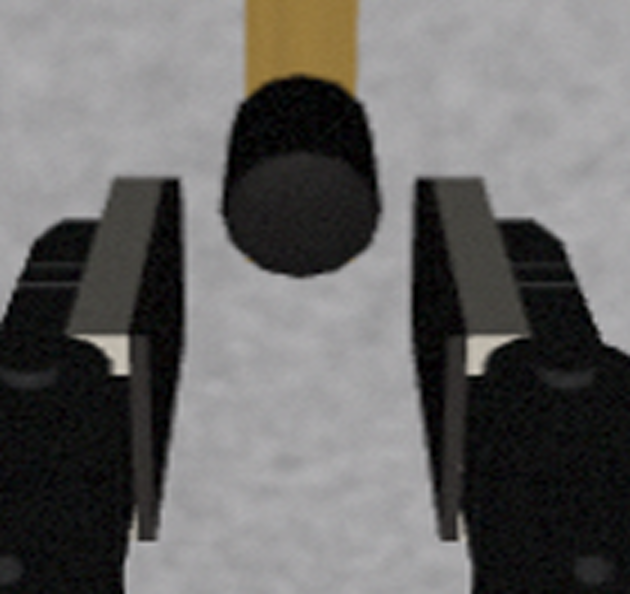

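```bash
python3 - <<'E'
from h import *
a0=float(np.load('a0.npy'))
kp=lambda a,z:bw(BOX,[(-.065+.105*np.cos(a),.104+.105*np.sin(a),z)])[0]
def tgt(a,z,lead=0):
    p=kp(a,z); w=a+BOX[2]; return p+lead*np.array([np.sin(w),-np.cos(w),0]),down(np.rad2deg(w)+90)
s=st(); p=s['ee_pos']; r.movel([p[0],p[1],.15],feed=.15)
p,R=tgt(a0,.15); r.reach(p,R); hand.grip(.04)
f0=st()['ft_force']
for z in (.09,.08,.074,.068):
    r.movel([p[0],p[1],z],feed=.05); f=st()['ft_force']-f0; print(z,np.round(f,1))
    if f[2]>6: break
hand.grip(.024); s=st(); print(s['width'],s['time'],np.round(s['ft_force']-f0,1))
f0=s['ft_force']
a=a0-.1
p,R=tgt(a,z,.002); r.movel(p,R,feed=.05); print(np.round(st()['ft_force']-f0,1)); shot('wrist','k4')
E
```

```text
0.09 [-0.3 -0.3 -0.5]
0.08 [ 0.9 -0.3 -0.6]
0.074 [0.4 0.9 0.9]
0.068 [ 0.1 -0.6 -0.5]
0.024055317582911375 72.9333 [-0.6  0.8  0.5]
[ 1.3 -1.1 -1.6]
```

View pics/k4.png

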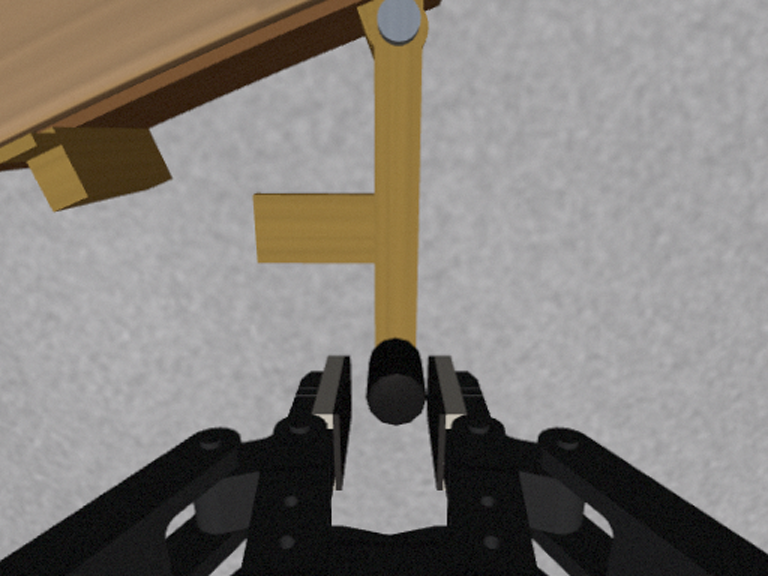

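```bash
python3 - <<'E'
from h import *
a0=float(np.load('a0.npy'))-.1; z=.068
kp=lambda a,z:bw(BOX,[(-.065+.105*np.cos(a),.104+.105*np.sin(a),z)])[0]
def tgt(a,z,lead=0):
    p=kp(a,z); w=a+BOX[2]; return p+lead*np.array([np.sin(w),-np.cos(w),0]),down(np.rad2deg(w)+90)
f0=np.zeros(3)
for k,a in enumerate(np.linspace(a0,0,12)[1:]):
    p,R=tgt(a,z,.002); r.movel(p,R,feed=.06); f=st()['ft_force']-f0
    print(round(np.rad2deg(a),1),np.round(f,1))
    if np.linalg.norm(f)>12: print('stop');break
else:
  for l in np.arange(.003,.011,.001):
    p,R=tgt(0,z,l); r.movel(p,R,feed=.02); f=st()['ft_force']-f0; print(l,np.round(f,1))
    if np.linalg.norm(f)>9: break
print(st()['time']); shot('wrist','k5')
E
```

```text
62.8 [ 0.5 -0.2  0. ]
56.6 [-0.1 -0.5 -0.8]
50.3 [ 0.5 -0.6 -0.1]
44.0 [ 0.4 -0.2 -0. ]
37.7 [ 0.4  0.8 -1.2]
31.4 [-0.1  0.2  1.2]
25.1 [-0.  -0.6 -0.1]
18.9 [-0.1  0.9  0.4]
12.6 [-0.7  0.3  0.4]
6.3 [-0.6 -0.3 -0.2]
0.0 [ 0.   0.1 -0.8]
0.003 [-1.   0.4 -0. ]
0.004 [-0.7  1.3  0.1]
0.005 [-0.8  6.  -0.8]
0.006 [-0.4 10.2 -0.9]
78.1417
```

View pics/k5.png

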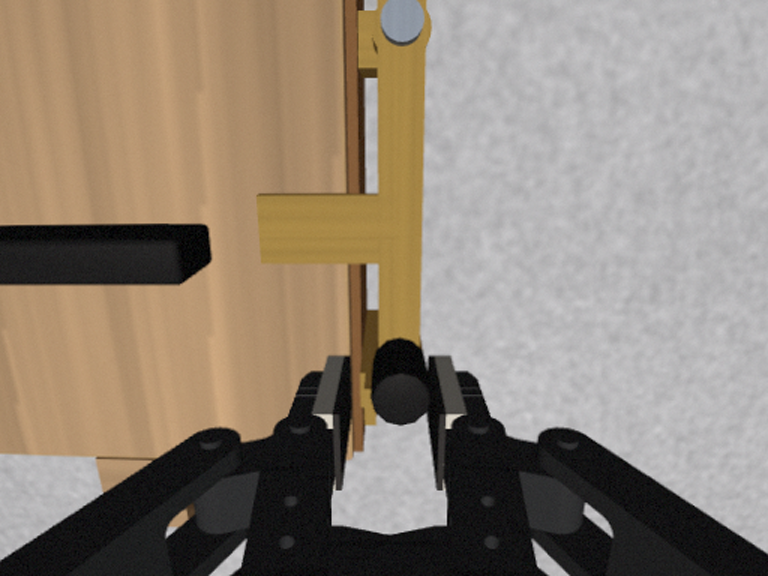

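```bash
python3 - <<'E'
from h import *
z=.068
kp=lambda a,z:bw(BOX,[(-.065+.105*np.cos(a),.104+.105*np.sin(a),z)])[0]
p=kp(0,z); w=BOX[2]; q=p+.001*np.array([np.sin(w),-np.cos(w),0])
r.movel(q,feed=.02); hand.grip(.035); r.movel([q[0],q[1],.17],feed=.1)
r.reach([0.57,0.16,0.25],down(BD)); r.dwell(.3)
im,info=shot('wrist','k6'); i=corr(info); s=st(); print(s['time'],np.round(s['ft_force'],1))
for deg in (-3,0,3,6):
    a=np.deg2rad(deg); print(deg,np.round(proj(i,kp(a,.1025))*1.5,1).tolist())
LP=[(-.087,.086,.066),(.087,.086,.066),(.087,-.086,.066),(-.1035,0,.072),(.1035,0,.072)]
print(np.round(proj(i,bw(BOX,LP))*1.5).tolist())
r.reach([0.35,-0.3,0.3],down(-67)); shot('scene','s3'); shot('top','t3')
E
```

```text
81.725 [0.2 0.4 0.7]
-3 [[475.4, 186.7]]
0 [[476.1, 177.7]]
3 [[476.2, 168.6]]
6 [[476.0, 159.5]]
[[284.0, 200.0], [533.0, 200.0], [515.0, 417.0], [267.0, 319.0], [548.0, 319.0]]
```

View pics/k6.png

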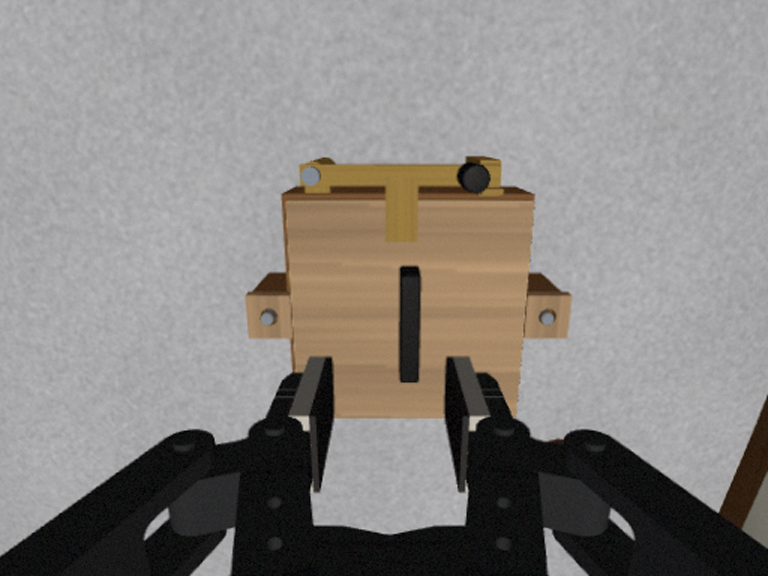

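View pics/s3.png

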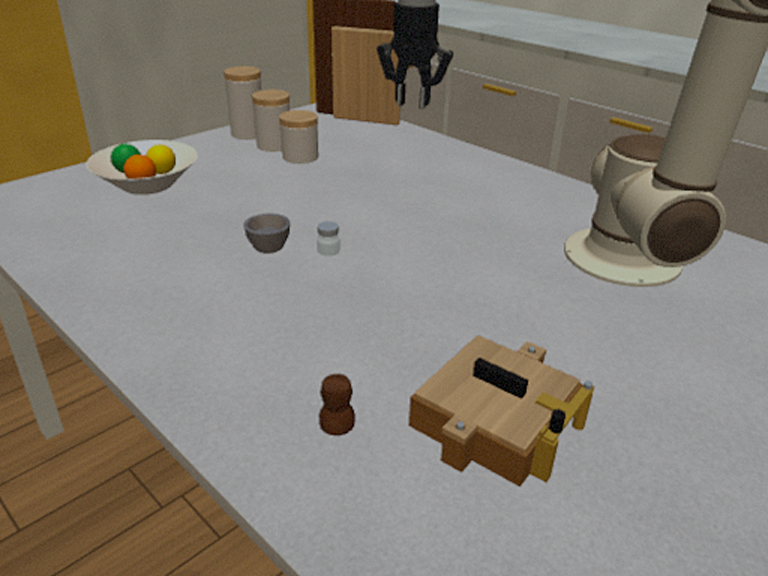

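View pics/t3.png

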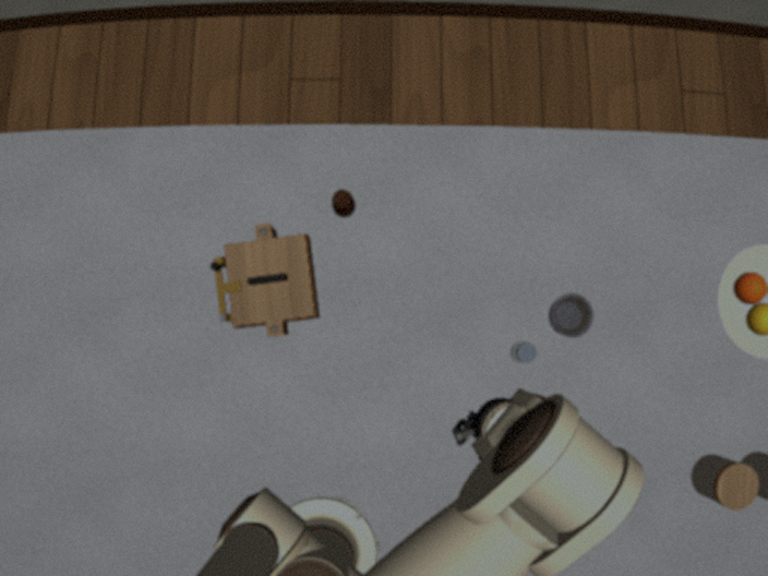

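```bash
python3 - <<'E'
from h import *
r.dwell(.5); s=st(); print(s['time'],np.round(s['ft_force'],1)); r.close_job()
E
```

```text
84.1833 [-0.7  0.5 -0.3]
the job is handed in; nothing more can be done
```

The job is done and handed in at 84 s of the 210 s allowed. The cameras showed four tins on the counter, three brass and one black, and all four now stand in the lanes of their own colour next to the home tins. The lid is on both pins and the latch is closed.

**Tins:** the last picture before the lid went on showed all six tins upright in the correct lanes and none left on the counter. I could not check them again after the lid was on.

**Lid:** both pins show through the holes, and the lid stopped on the rim at the expected height. In the last close picture its corners and pins are within a few pixels of where a seated lid should be.

**Latch:** my first swing passed over the knob and moved nothing. The shut fingertips ride about 2 cm higher than I had assumed. I lowered the grip and repeated the swing until the latch met its stop at about 10 N. The last close picture puts it at about 0 rad.

**Bystanders:** the mill, mortar and salt jar look undisturbed in the final pictures, and the arm was clear with about zero force.

**Readings that disagreed:** the raw wrist-camera calibration read the pin spacing about 1.6 % short, so I recalibrated it from three views of the box, after which the views agreed to about 0.4 mm. The gripper reads about 3 mm narrower than the known sizes of what it held.

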